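Clear the dishes out of the carton bay, then push the carton home

ROBOT

A 6-joint arm with a two-finger parallel gripper is mounted at the origin on a cart in front of the work surface, level with it; the furniture and walls round the work are solid. World frame = base frame: x ahead of the robot, y to its left, z up, the work surface at z = 0. Lengths are in m, angles in rad, forces in N, time in s.
With the tool pointing down it reaches from about 0.35 to 0.975 m from the base axis. Payload 17.4 kg.
Tool frame: the origin (TCP) lies midway between the tips of the shut fingers; the grasp point (between the pads) lies 19 mm behind it (arm.tcp_to_grasp is the distance from the TCP to the grasp point, in m); z points along the fingers, y is the line along which they close (so a half turn about z gives the same grasp; the last joint's range is limited). The gripper opens to 85 mm and grips with 20 to 120 N. Pads are 22 mm wide; open, the fingers measure 114 mm over their backs; the gripper's body (76 mm by 85 mm) begins 54 mm behind the grasp point. The pads swing forward as they close: fully open they stand 13 mm farther back than shut.
Start: joints at [-1.252, 0.116, 1.442, -0, 1.584, -0.038], TCP at [0.236, -0.632, 0.231] pointing down, gripper open.
Joint ranges: [-2.83, 2.83], [-0.83, 2.19], [0.07, 2.5], [-1.14, 4.28], [0.01, 3], [-2.97, 2.97]. Speed limits (rad/s): [1.89, 1.89, 2.22, 3.14, 3.14, 3.14].

INTERFACE

Orientations are given as a unit quaternion [x, y, z, w].
In Python, from cell import arm, eyes gives the robot as it stands. The module is installed in compiled form; this text tells all that it offers. Calls block until the motion is done:
- arm.move_pose(position, orientation): joint-space move of the TCP to a pose.
- arm.move_l(position, rot=None, rate=0.15, force_limit=None): straight line of the TCP; rot=None keeps the orientation; rate is the mean speed in m/s. With force_limit (N) it stops when the force on the tool has changed by that much, and returns True; else False.
- arm.move_j(angles): joint-space move.
- arm.command_gripper(opening, strength=None): opening from 0.0 (shut) to 1.0 (fully open); strength is the grip in N (None keeps the last); returns when the fingers have stopped.
- arm.hold(seconds).
- arm.inverse_kinematics(position, orientation): joint angles nearest the present ones, or None.
- eyes.camera(name): name is "side" or "top"; returns the picture (384x512x3 uint8, red, green, blue); there is no depth.
- eyes.calibration(name): a dict with "fx", "fy", "cx", "cy" (pixels), "world_from_camera" (4x4, takes a point from camera to world coordinates). Camera axes: x right, y down, z forward; pixel columns grow to the right and rows downward; lengths in m; the calibration is good to about 2 mm. A picture is of the moment at which its call begins. calibration takes no time and is no camera call.
A pose or a line that the arm cannot do raises arm.PlanningError and nothing moves.
- arm.sign_off(): hands the job in; it is judged then, once.
Readings, each from a call of its own:
- arm.read_t(): time.
- arm.read_joint_pos(): joint angles.
- arm.read_joint_velocities(): joint speeds.
- arm.read_tau(): joint torques, N m.
- arm.read_ee_pos(): TCP position.
- arm.read_tcp_rot(): TCP orientation.
- arm.read_force(): force on the tool from outside, world axes, zero at the start.
- arm.read_wrist_torque(): the same for the moment, N m.
- arm.read_opening(): opening from 0.0 (shut) to 1.0 (fully open).
- arm.read_finger_force(): force on a finger pad.
Only numpy, scipy, OpenCV 4.12 (cv2) and the standard library are available. Lean on these libraries where they do the work, as an engineer would, in place of code of your own. Each camera call takes 0.05 s, during which the arm holds its last target. There are 200 camera calls.

TASK

A stack of culture dishes has been left in the carton bay. Take it out of the way and stand it upright inside the grey dish tray with the other stack. Then slide the white carton along the bench into the bay, between the guide rails, until it is fully home against the end stop; do not lift the carton or knock anything over, and leave the other glassware where it is.

Things in the scene. Friction and masses are not known exactly. Their poses are not given: they have to be found in the camera images.
- dishes_a: stack of round clear culture dishes with a lid, together one rigid piece, 61 mm across, 49 mm high; origin at the centre of its underside (axis within 1 mm of it), z up. Looks like the other stack; it stands either in the bay or already in the dish tray
- dishes_b: stack of round clear culture dishes with a lid, together one rigid piece, 61 mm across, 49 mm high; origin at the centre of its underside (axis within 1 mm of it), z up. Looks like the other stack; it stands either in the bay or already in the dish tray
- carton: closed white carton, 100 mm wide (its x), 150 mm long (its y), 68 mm high, about 0.3 kg, too wide to grasp from above; origin at the centre of its underside (1 mm nearer its -x side than its +x side). It lies on the bench outside the mouth of the bay, roughly in line with it, its -y end nearer the bay
- bay: carton bay fixed to the bench, no floor: two guide rails along its y, 22 mm high, 108 mm apart inside, and an end stop 42 mm high with its face at y = -75 mm. The rails are straight to y = +55 mm, then flare to a mouth 140 mm wide inside at y = +96 mm, open towards +y. Origin on the bench where the centre of the carton's underside must come
- bay_home (a point): the bay's origin as a point, same axes as the bay: a carton fully home has its origin here and its y along this y
- dish_tray: grey rectangular dish tray fixed to the bench, inside 104 mm (its x) by 224 mm (its y), rim 18 mm high and 6 mm thick, its floor level with the bench (within 1 mm); origin at the centre of its floor. One dish stack already stands in its +y half; its -y half is free
- beaker: clear glass beaker, 67 mm wide, 87 mm high; a bystander to leave in place; origin at the centre of its underside
- flask: conical glass flask, 74 mm wide, 102 mm high; a bystander to leave in place; origin at the centre of its underside
- bottle: round brown glass bottle with black cap, 68 mm wide, 135 mm high; a bystander to leave in place; origin at the centre of its underside
Not all that is in view belongs to the job. Leave any black or brown look-alike of the dishes_b alone.

How it is judged:
By the outcome, as a careful person would: the job done as asked, in the order asked, and still so for the second after the job is handed in, with the robot touching nothing.
It also fails if it takes over 59 s, if anything falls off the work surface, if the arm or the gripper's body presses on something with over 40 N, if the wrist force passes 120 N, or if a joint passes its speed limit or range.

## Working session

There is one attempt and no reset: what is moved stays moved. The work goes in short steps, each a Python script; the robot and the scene stay as the last script left them, time stands still between calls to the robot, and variables do not carry over. Pictures are saved under pics/ and viewed, at most 10 in all, crops included, and the job is handed in when it is done.

```bash
mkdir -p pics
python3 - <<'E'
from cell import arm, eyes
import cv2
for n in("top","side"):
    cv2.imwrite(f"pics/{n}0.png",cv2.cvtColor(eyes.camera(n),cv2.COLOR_RGB2BGR))
    c=eyes.calibration(n);print(n,c)
print(arm.read_t(),arm.read_tcp_rot())
E
```

```text
top {'fx': 427.74573026239534, 'fy': 427.74573026239534, 'cx': 261.33921784926326, 'cy': 187.99828997399555, 'world_from_camera': array([[-0.0598344 , -0.97686984,  0.20529287,  0.22900144],
       [-0.99818925,  0.057283  , -0.01835437, -0.07124299],
       [ 0.00617003, -0.20601936, -0.97852846,  1.51979229],
       [ 0.        ,  0.        ,  0.        ,  1.        ]])}
side {'fx': 404.7140866918761, 'fy': 404.7140866918761, 'cx': 262.415221067489, 'cy': 191.5035561897684, 'world_from_camera': array([[-0.91011659, -0.20537814,  0.35987166,  0.07092639],
       [-0.41433445,  0.45914287, -0.78582109,  0.9102889 ],
       [-0.00384203, -0.86429604, -0.50296878,  0.65866302],
       [ 0.        ,  0.        ,  0.        ,  1.        ]])}
0.1 [ 9.84131662e-01  1.77439000e-01 -7.69689884e-05 -5.17426104e-04]
```

View pics/top0.png

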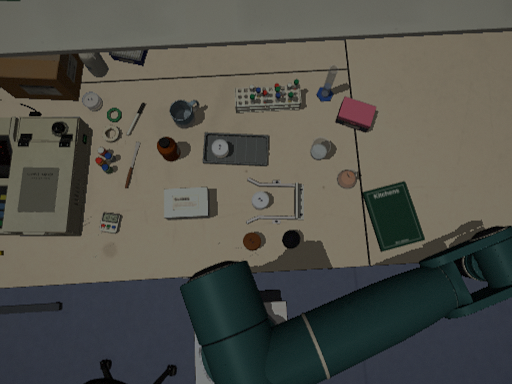

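View pics/side0.png

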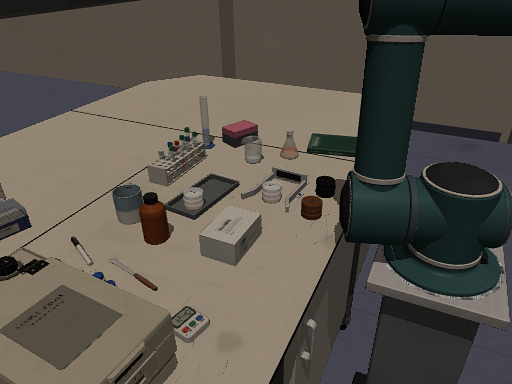

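The top view shows the carton at (186,202), the stack in the bay at (261,200), the bay rails running from x=248 to 300 with the stop on the right, and the tray at (236,149) with its stack at (220,148) and its right half free. The brown and black look-alikes are at (252,240) and (291,239), the beaker at (320,149), the flask at (347,178) and the bottle at (168,149). Next I'll zoom in.

```bash
cat > h.py <<'E'
import numpy as np, cv2
from cell import arm, eyes
def ray(n,u,v,z):
    c=eyes.calibration(n);T=np.array(c["world_from_camera"])
    d=T[:3,:3]@np.array([(u-c["cx"])/c["fx"],(v-c["cy"])/c["fy"],1.])
    o=T[:3,3];return o+d*(z-o[2])/d[2]
def proj(n,p):
    c=eyes.calibration(n);q=np.linalg.inv(c["world_from_camera"])@np.r_[p,1]
    return np.array([c["fx"]*q[0]/q[2]+c["cx"],c["fy"]*q[1]/q[2]+c["cy"]])
def crop(n,name,x0,y0,x1,y1,s):
    im=cv2.cvtColor(eyes.camera(n),cv2.COLOR_RGB2BGR)
    cv2.imwrite(f"pics/{name}_full.png",im)
    cv2.imwrite(f"pics/{name}.png",cv2.resize(im[y0:y1,x0:x1],None,fx=s,fy=s,interpolation=cv2.INTER_CUBIC))
E
python3 - <<'E'
from h import *
crop("top","topc",155,125,311,238,5)
crop("side","sidec",160,145,345,270,4)
E
```

```text
(no output)
```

View pics/topc.png

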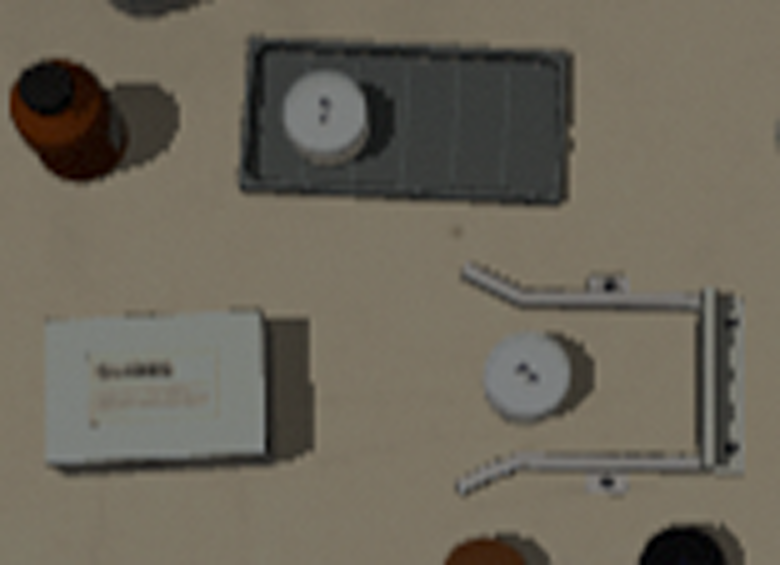

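View pics/sidec.png

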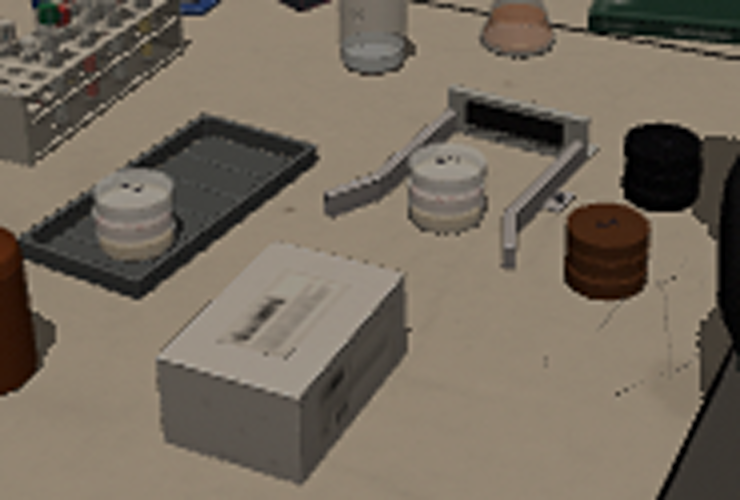

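The crops show carton-top corners at about (46,320), (264,312), (264,454), (47,460), bay stack centre (527,377), tray rim corners (247,38) to (566,203), and rail inner edges at y≈307 and 455. I'll convert these to positions and check them against the given sizes.

```bash
cat > m.py <<'E'
from h import *
np.set_printoptions(precision=4,suppress=True)
def f(n,x,y,z):
    if n=="top": return ray(n,155+(x+.5)/5-.5,125+(y+.5)/5-.5,z)
    return ray(n,160+(x+.5)/4-.5,145+(y+.5)/4-.5,z)
def rect(n,P,z,l):
    Q=np.array([f(n,*p,z)[:2] for p in P]);
    print(l,n,"c",Q.mean(0),"sides",[round(float(np.linalg.norm(Q[i]-Q[(i+1)%4])),4) for i in range(4)],
     "ang long", [round(float(np.degrees(np.arctan2(*(Q[j]-Q[i])[::-1]))),2) for i,j in((1,0),(2,3))])
E
python3 - <<'E'
from m import *
im=cv2.imread("pics/topc_full.png")
g=cv2.cvtColor(im,cv2.COLOR_BGR2HSV)
# masks: bright, low-saturation
m=((g[...,2]>115)&(g[...,1]<45)).astype(np.uint8)
cs,_=cv2.findContours(m,cv2.RETR_EXTERNAL,cv2.CHAIN_APPROX_NONE)
for c in cs:
    x,y,w,h=cv2.boundingRect(c)
    if 155<x<311 and 120<y<240 and cv2.contourArea(c)>25: print((x,y,w,h),cv2.contourArea(c),cv2.minAreaRect(c),cv2.minEnclosingCircle(c))
rect("top",[(46,320),(264,312),(264,454),(47,460)],.068,"carton")
rect("side",[(272,243),(406,275),(303,400),(160,362)],.068,"carton")
rect("top",[(247,38),(573,50),(566,203),(240,192)],.018,"tray")
rect("side",[(22,240),(205,115),(318,152),(138,298)],.018,"tray")
print("bay dish",f("top",527,375,.049),f("side",448,161,.049),"tray dish",f("top",325,111,.049),f("side",134,187,.049))
print("dish width",f("top",484,375,.049)-f("top",571,375,.049))
for l,p,z in [("up in a",(522,306),.022),("up in b",(697,309),.022),("lo in a",(525,455),.022),("lo in b",(703,458),.022),("stop top face up",(704,290),.042),("stop lo",(703,466),.042),("flare up tip",(468,264),.022),("flare lo tip",(461,490),.022)]: print(l,f("top",*p,z)[:2])
for l,p,z in [("stop edge a",(450,98),.042),("stop edge b",(590,127),.042),("tipL",(330,200),.022),("tipR",(510,240),.022)]: print(l,"side",f("side",*p,z)[:2])
E
```

```text
(251, 191, 18, 16) 194.5 ((259.5, 198.5), (15.0, 17.0), 90.0) ((259.2234191894531, 198.925537109375), 8.779434204101562)
(163, 187, 45, 30) 1156.5 ((184.6773223876953, 201.40101623535156), (28.288972854614258, 44.6357307434082), 87.39744567871094) ((184.5, 202.0), 25.656482696533203)
(301, 184, 3, 35) 36.5 ((302.0, 201.0), (2.0, 34.0), 0.0) ((302.0, 201.01470947265625), 17.014801025390625)
(212, 140, 16, 15) 155.5 ((219.25003051757812, 147.25001525878906), (13.435027122497559, 14.142135620117188), 45.0) ((219.5, 147.0), 7.762187480926514)
carton top c [0.5004 0.1644] sides [0.1508, 0.0993, 0.1481, 0.0978] ang long [88.8, 88.22]
carton side c [0.4981 0.1685] sides [0.1005, 0.1474, 0.0976, 0.1485] ang long [0.74, 1.43]
tray top c [ 0.6964 -0.0153] sides [0.2405, 0.1167, 0.2368, 0.1175] ang long [84.48, 84.67]
tray side c [ 0.6917 -0.0038] sides [0.2307, 0.1195, 0.2417, 0.125] ang long [84.68, 85.7]
bay dish [ 0.4965 -0.0917  0.049 ] [ 0.4981 -0.0908  0.049 ] tray dish [0.697  0.0415 0.049 ] [0.6973 0.042  0.049 ]
dish width [0.0036 0.0607 0.    ]
up in a [ 0.5518 -0.0915]
up in b [ 0.5422 -0.2165]
lo in a [ 0.4442 -0.0872]
lo in b [ 0.4346 -0.2126]
stop top face up [ 0.5515 -0.2206]
stop lo [ 0.4263 -0.2103]
flare up tip [ 0.5849 -0.0545]
flare lo tip [ 0.4221 -0.0408]
stop edge a side [ 0.5442 -0.202 ]
stop edge b side [ 0.4204 -0.2008]
tipL side [ 0.5757 -0.0414]
tipR side [ 0.4276 -0.044 ]
```

```bash
cat >> h.py <<'E'
def q(adeg): a=np.radians(adeg)/2; return np.array([np.cos(a),np.sin(a),0,0])
E
python3 - <<'E'
from h import *
np.set_printoptions(precision=4,suppress=True)
A=-4.5 if arm.inverse_kinematics([.497,-.091,.13],q(-4.5)) is not None else 175.5
for a in (-4.5,175.5): print(a,[arm.inverse_kinematics(p,q(a)) for p in([.497,-.091,.13],[.69,-.06,.01],[.4,.16,.01])])
print([(a,arm.inverse_kinematics([.51,.27,.01],q(a))) for a in(85.5,-94.5)])
A=-4.5
arm.move_pose([.4973,-.0912,.13],q(A))
print(arm.read_t())
print(arm.move_l([.4973,-.0912,.010],rate=.1,force_limit=12))
arm.command_gripper(0,35)
print(arm.read_t(),arm.read_opening(),arm.read_finger_force(),arm.read_ee_pos())
arm.move_l([.4973,-.0912,.11],rate=.12)
print(arm.read_t(),arm.read_opening(),arm.read_finger_force(),arm.read_force())
crop("side","grip",160,100,345,250,4)
E
```

```text
-4.5 [array([-0.2316, -0.2155,  1.926 , -0.    ,  1.4311,  1.4178]), array([-0.1236,  0.2908,  1.6105, -0.    ,  1.2403,  1.5258]), array([ 0.3213, -0.2867,  2.1889, -0.    ,  1.2393,  1.9706])]
175.5 [array([-0.2316, -0.2155,  1.926 , -0.    ,  1.4311, -1.7238]), array([-0.1236,  0.2908,  1.6105, -0.    ,  1.2403, -1.6158]), array([ 0.3213, -0.2867,  2.1889, -0.    ,  1.2393, -1.171 ])]
[(85.5, array([ 0.4427,  0.0562,  1.8786, -0.    ,  1.2068,  0.5212])), (-94.5, array([ 0.4427,  0.0562,  1.8786, -0.    ,  1.2068, -2.6204]))]
2.3833
False
4.0917 0.7009824756121931 37.95960187911987 [ 0.4976 -0.0913  0.0107]
5.075 0.7012317612462949 37.94615864753723 [-0.3355  0.3686 -0.6679]
```

View pics/grip.png

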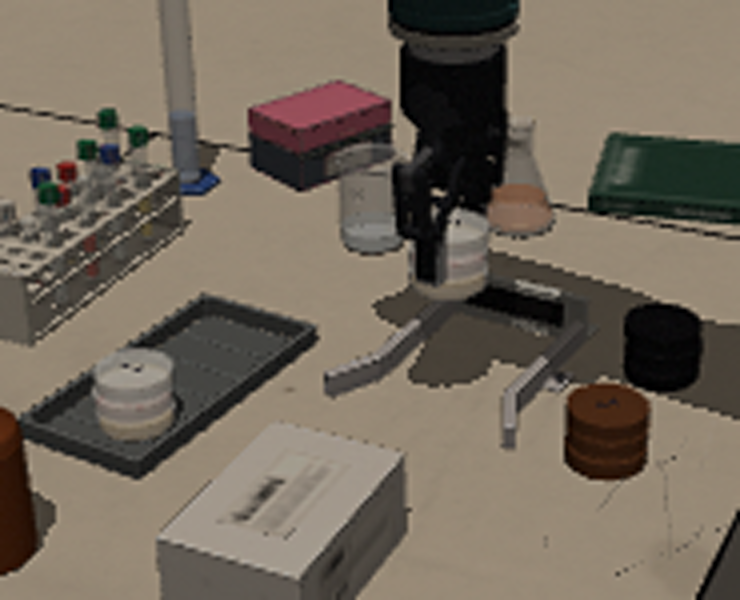

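The stack is gripped, upright and clear of the bay, at crop (450,250). Next I'll place it in the tray.

Run:
```python
from h import *
np.set_printoptions(precision=4,suppress=True)
arm.move_l([.690,-.060,.11],rot=q(-5.5),rate=.2)
arm.move_l([.690,-.060,.022],rate=.12)
print(arm.move_l([.690,-.060,.007],rate=.04,force_limit=6),arm.read_ee_pos(),arm.read_force())
arm.command_gripper(.86)
arm.move_l([.690,-.060,.13],rate=.15)
print(arm.read_t(),arm.read_opening())
# go to robot side of carton
arm.move_pose([.385,.14,.13],q(-4.5))
print(arm.read_t())
crop("top","placed",155,125,311,238,5)
```

```text
True [ 0.6904 -0.06    0.0097] [1.2483 0.8338 1.0918]
8.7333 0.8618595237894593
10.1
```

View pics/placed.png

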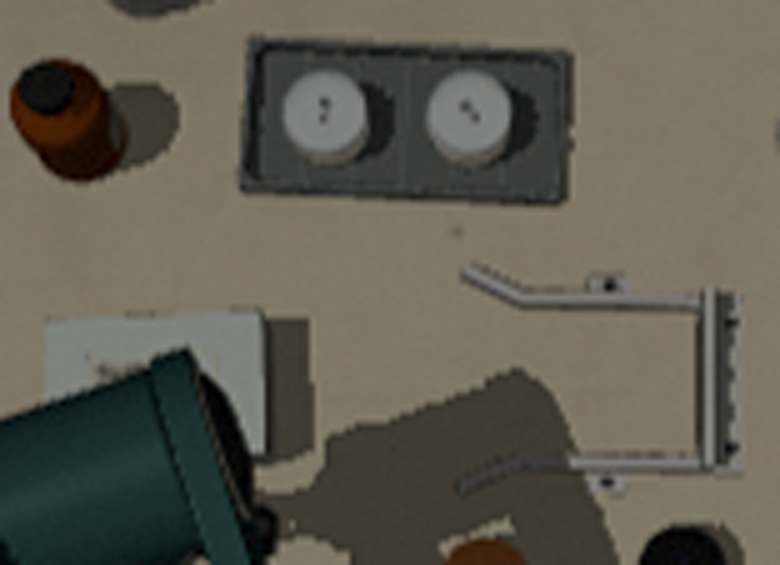

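The stack now stands upright in the tray at crop (470,115), well clear of the other stack and the rim. Next I'll line the carton up with the bay by pushing its near side.

Run:
```python
from h import *
np.set_printoptions(precision=4,suppress=True)
n=np.array([np.cos(np.radians(-4.5)),np.sin(np.radians(-4.5))]);P=np.array([.5187,.166])
go=lambda d,z,**k: arm.move_l([*(P+d*n),z],**k)
arm.move_l([*(P-.125*n),.13],rot=q(-4.5),rate=.2)
print(arm.move_l([*(P-.125*n),.010],rate=.12,force_limit=10))
print(go(-.061,.010,rate=.05,force_limit=15),arm.read_ee_pos(),arm.read_force())
go(-.075,.010,rate=.06)
go(-.125,.13,rate=.2)
# move behind the carton's far (+y) end, clear of bottle, high
arm.move_pose([.50,.30,.16],q(85.5))
print(arm.read_t())
crop("side","al_s",160,145,345,270,4)
crop("top","al",155,125,311,238,5)
```

```text
False
False [0.4579 0.1708 0.0101] [-0.4339 -0.0623 -0.1862]
15.5417
```

View pics/al.png

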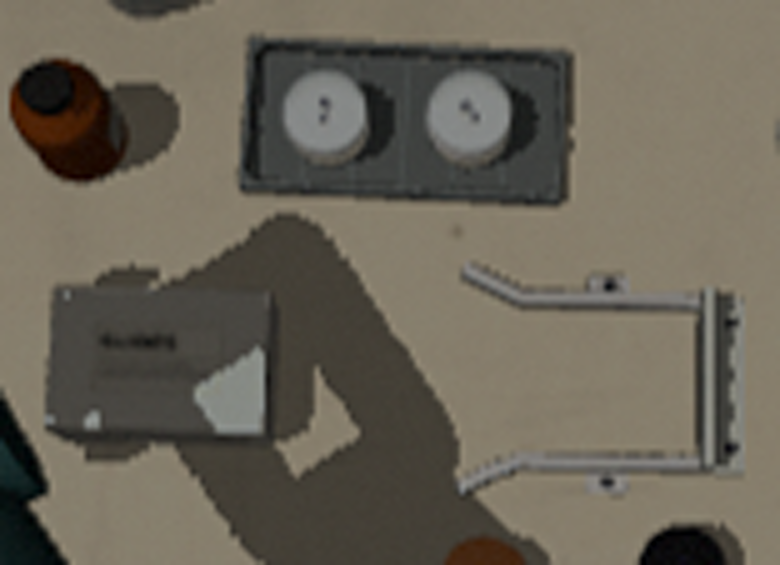

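The carton now sits with its corners at crop (53,287), (271,291), (269,437), (46,428), turned parallel to the bay rails. I'll check the numbers.

Run:
```python
from m import *
P=[(53,287),(271,291),(268,437),(46,429)]
rect("top",P,.068,"carton")
c=np.mean([f("top",*p,.068)[:2] for p in P],0)
o=np.array([.4947,-.1407]);a=np.radians(-4.5);n=np.array([np.cos(a),np.sin(a)]);e=np.array([-n[1],n[0]])
print("bay frame",(c-o)@n,(c-o)@e)
print("rail mids",[((f("top",*p,.022)[:2]-o)@n,(f("top",*p,.022)[:2]-o)@e) for p in((522,306),(697,309),(525,455),(703,458))])
```

```text
carton top c [0.5181 0.1611] sides [0.1514, 0.1025, 0.1522, 0.0997] ang long [85.57, 84.54]
bay frame -0.0003714292225155613 0.30270443407328185
rail mids [(np.float64(0.053018283091984544), np.float64(0.05357145185445773)), (np.float64(0.053327387246210514), np.float64(-0.07184922567332054)), (np.float64(-0.054546268470630585), np.float64(0.049323304788807545)), (np.float64(-0.05422361624920135), np.float64(-0.07640342130288469))]
```

Run:
```python
from m import *
o=np.array([.4947,-.1407])-.0004*np.array([1,0]);a=np.radians(-4.5);n=np.array([np.cos(a),np.sin(a)]);e=np.array([-n[1],n[0]])
go=lambda s,z,**k: arm.move_l([*(o+s*e),z],**k)
arm.command_gripper(.65)
go(.435,.13,rot=q(85.5),rate=.15)
print(go(.435,.010,rate=.12,force_limit=10))
print(go(.25,.010,rate=.07,force_limit=15),go(.12,.010,rate=.07,force_limit=15))
print(arm.read_ee_pos(),arm.read_force())
print(go(.074,.010,rate=.03,force_limit=12),(arm.read_ee_pos()[:2]-o)@e,arm.read_force(),arm.read_t())
```

```text
False
False False
[ 0.5037 -0.021   0.01  ] [-0.1371 -0.0451  0.3555]
True 0.09043451017365876 [1.6919 3.1865 0.9325] 23.325
```

Run:
```python
from m import *
o=np.array([.4943,-.1407]);a=np.radians(-4.5);n=np.array([np.cos(a),np.sin(a)]);e=np.array([-n[1],n[0]])
go=lambda s,z,**k: arm.move_l([*(o+s*e),z],**k)
print(go(.070,.010,rate=.03,force_limit=25),(arm.read_ee_pos()[:2]-o)@e,arm.read_force())
go(.105,.010,rate=.06); go(.15,.15,rate=.15); arm.move_pose([.45,.30,.25],q(85.5))
print(arm.read_t())
crop("side","in_s",200,125,330,220,6)
crop("top","in",211,145,311,225,8)
```

```text
True 0.09059737341099912 [1.1241 4.1444 1.7218]
26.2917
```

View pics/in.png

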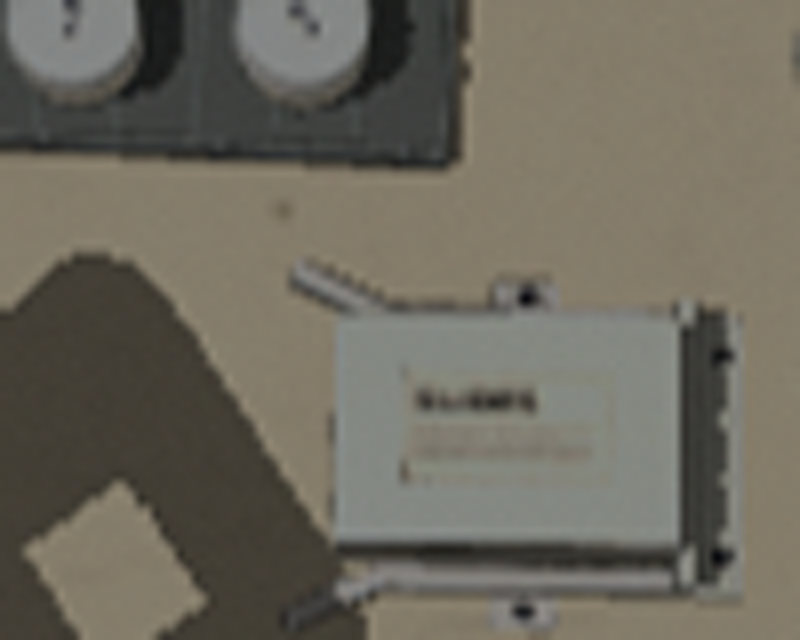

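View pics/in_s.png

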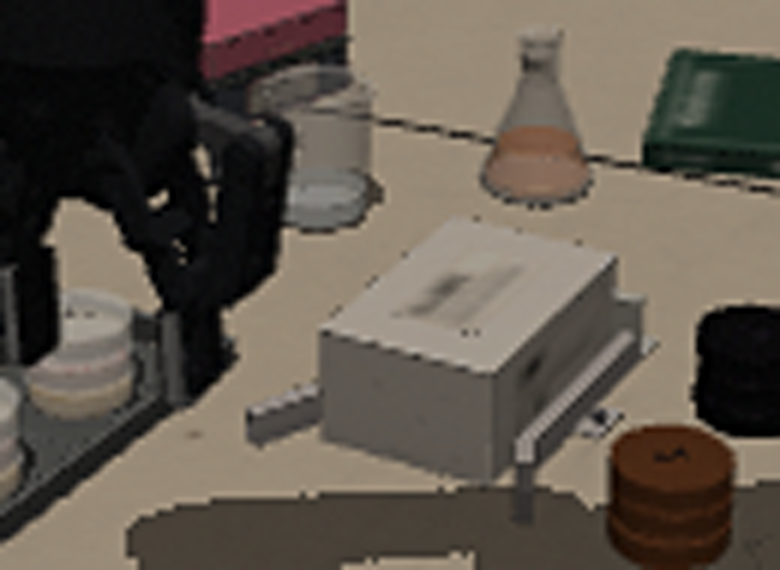

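The carton is between the rails with its right edge at crop x≈682, next to the stop. The side view shows it flat, with nothing knocked over. I'll check the pose from the edges.

Run:
```python
from m import *
g8=lambda x,y,z: ray("top",211+(x+.5)/8-.5,145+(y+.5)/8-.5,z)[:2]
g6=lambda x,y,z: ray("side",200+(x+.5)/6-.5,125+(y+.5)/6-.5,z)[:2]
o=np.array([.4947,-.1407]);a=np.radians(-4.5);n=np.array([np.cos(a),np.sin(a)]);e=np.array([-n[1],n[0]])
for nm,g,P in(("top",g8,[(335,312),(682,313),(682,549),(335,542)]),("side",g6,[(320,328),(455,218),(618,262),(495,375)])):
    Q=np.array([g(*p,.068) for p in P]);B=np.c_[(Q-o)@n,(Q-o)@e];print(nm,B.round(4).tolist(),B.mean(0))
im=cv2.imread("pics/in_full.png");s=cv2.cvtColor(im,cv2.COLOR_BGR2GRAY)
for r in (188,195,202,209): print(s[r,246:258],s[r,290:306])
# edge slopes, sub-pixel: strongest gradient along columns/rows
sf=s.astype(float)
gx=np.diff(sf,axis=1);gy=np.diff(sf,axis=0)
def sub(v,k0):
    w=np.abs(v);i=w.argmax();j=slice(max(i-1,0),i+2);return k0+np.average(np.arange(*j.indices(len(v))),weights=w[j])+.5
L=[(sub(np.clip(gx[r,247:258],0,None),247),r) for r in range(188,210)]
R=[(sub(np.clip(-gx[r,291:300],0,None),291),r) for r in range(188,210)]
D=[(c,sub(np.clip(-gy[208:217,c],0,None),208)) for c in range(256,294)]
for nm,X in(("L",L),("R",R),("D",D)):
    Q=np.array([ray("top",*p,.068)[:2] for p in X]);B=np.c_[(Q-o)@n,(Q-o)@e]
    B=np.array(B);ax=0 if nm!="D" else 1
    k=np.polyfit(B[:,ax],B[:,1-ax],1);r=np.abs(np.polyval(k,B[:,ax])-B[:,1-ax]);ok=r<=np.median(r)*2.5
    print(nm,np.degrees(np.arctan(np.polyfit(B[ok,ax],B[ok,1-ax],1)[0])),np.median(B[:,1-ax]))
```

```text
top [[0.0506, 0.0764], [0.0532, -0.0744], [-0.0504, -0.0746], [-0.0503, 0.0741]] [0.0008 0.0003]
side [[0.0505, 0.0763], [0.049, -0.0704], [-0.0526, -0.0643], [-0.0497, 0.0771]] [-0.0007  0.0047]
[123 124 126 125 125 125 123 135 134 135 134 135] [135 133 134 135 136 130  55  61  55  61  49  54 106 130 126 124]
[124 123 124 124 124 125 126 136 134 133 135 134] [133 134 134 134 138 131  56  61  54  63  58  71 127 127 125 125]
[127 125 124 125 125 124 116 136 135 133 135 134] [134 133 134 135 136 131  56  59  54  62  61  73 129 128 125 124]
[ 62  62  60  75 131 123 102 136 134 135 135 134] [134 135 135 134 135 132  57  60  54  65  62  74 132 126 124 124]
L -4.4541270666824815 0.07566933662719014
R 0.15147277351039817 -0.07325543563165018
D -0.08788395365526637 -0.04883049609378653
```

Lateral position and squareness are good, and both pushes stopped rigidly at the same point. To rule out a jam or a cocked carton, I'll push off-centre on each side and compare the stop edge in the before and after images.

Run:
```python
from m import *
o=np.array([.4943,-.1407]);a=np.radians(-4.5);n=np.array([np.cos(a),np.sin(a)]);e=np.array([-n[1],n[0]])
go=lambda l,s,z,**k: arm.move_l([*(o+s*e+l*n),z],**k)
arm.command_gripper(.25)
arm.move_pose([*(o+.15*e+.025*n),.12],q(85.5))
for l in(.025,-.025):
    go(l,.15,.03,rate=.15); go(l,.115,.006,rate=.12)
    print(l,go(l,.070,.006,rate=.03,force_limit=20),(arm.read_ee_pos()[:2]-o)@e,arm.read_t())
    go(l,.115,.006,rate=.1); 
go(-.025,.16,.12,rate=.15); arm.move_pose([.45,.30,.25],q(85.5))
cv2.imwrite("pics/fin_full.png",cv2.cvtColor(eyes.camera("top"),cv2.COLOR_RGB2BGR)); print(arm.read_t())
A,B,C=(cv2.imread(f"pics/{k}_full.png",0) for k in("topc","in","fin"))
for r in (186,190,200,210,216): print(r,A[r,290:304].tolist(),C[r,290:304].tolist())
print("shift in->fin",[C[r,248:258].tolist() for r in(190,200)])
for z,s in((.042,-.075),(.068,-.075)):
    print(z,[proj("top",np.r_[np.array([.4947,-.1407])+s*e+l*n,z]) for l in(-.04,.04)])
```

```text
0.025 True 0.09062893965273108 30.2083
-0.025 True 0.09074122215726302 32.575
35.1667
186 [75, 72, 74, 88, 85, 72, 124, 112, 51, 55, 54, 66, 120, 118] [135, 135, 133, 135, 136, 128, 53, 56, 55, 61, 59, 73, 129, 127]
190 [115, 116, 118, 114, 48, 55, 125, 111, 49, 54, 34, 63, 96, 120] [135, 134, 135, 134, 136, 129, 53, 59, 58, 59, 39, 69, 105, 130]
200 [116, 115, 118, 112, 50, 52, 125, 110, 46, 56, 53, 65, 120, 118] [133, 134, 133, 134, 135, 131, 53, 57, 55, 61, 59, 72, 128, 127]
210 [117, 116, 115, 113, 47, 56, 130, 115, 47, 56, 70, 123, 118, 119] [135, 134, 134, 135, 137, 131, 56, 58, 55, 63, 60, 71, 129, 128]
216 [103, 89, 108, 106, 93, 71, 127, 113, 46, 56, 59, 98, 120, 120] [101, 97, 103, 101, 89, 79, 136, 122, 49, 59, 61, 104, 128, 127]
shift in->fin [[123, 124, 124, 124, 125, 135, 134, 134, 134, 134], [124, 124, 123, 122, 105, 137, 135, 134, 134, 135]]
0.042 [array([295.2868, 211.3418]), array([295.3392, 188.9197])]
0.068 [array([295.9217, 210.1858]), array([295.9679, 187.3925])]
```

```bash
python3 -c "
from cell import arm
print(arm.read_t()); print(arm.sign_off())"
```

```text
35.1667
the job is handed in; nothing more can be done
None
```

I stood the dish stack upright in the tray beside the other one, then slid the carton square between the rails until it stopped firmly at the same point on both sides, within about 2 mm of home by camera; I handed it in at 35.2 s with nothing knocked over in the pictures I checked.

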